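# Pull the sprung sheet-length gauge out to its brass marker with the pull pin and hold it

## Robot

A 6-joint arm with a two-finger parallel gripper is mounted at the origin on the work surface. World frame = base frame: x ahead of the robot, y to its left, z up, the work surface at z = 0. Lengths are in mm, angles in rad, forces in N, time in s.
With the tool pointing down it reaches from about 350 to 875 mm from the base axis. Payload 4.2 kg.
Tool frame: the origin (TCP) lies between the finger pads; the fingertips stand 11 mm ahead of it and the grasp point (between the pads) lies 8 mm behind it; z points along the fingers, y is the direction in which the jaws open and shut (so a half turn about z gives the same grasp; the last joint's range is limited). The gripper opens to 85 mm and grips with 20 to 120 N. Pads are 22 mm wide; open, the fingers measure 114 mm over their backs; the gripper's body (76 mm by 85 mm) begins 54 mm behind the grasp point. The pads swing forward as they close: fully open they stand 13 mm farther back than shut.
Start: joints at [-1.065, 0.385, 0.008, 0, -1.194, -0.259], TCP at [152.706, -606.036, 216.712] pointing down, gripper open.
Joint ranges: [-3.14, 3.14], [-1.21, 2.06], [-1.07, 1.41], [-3.16, 2.05], [-2.99, -0.16], [-3.1, 3.1]. Speed limits (rad/s): [2.79, 2.79, 3.14, 3.14, 3.14, 3.14].

## Interface

Orientations are given as a unit quaternion [x, y, z, w].
In Python, from bench import * gives the robot as it stands.
- The arm moves only by the tool servo_tool, never from a script. Its argument "rows" is a list of rows, each a list of 7 numbers: the opening, from 0 (shut) to 1 (fully open), then the shift along the tool's x, y, z in cm, then the turn, a rotation vector about the tool's x, y, z in degrees. A call has 1 to 12 rows; each row shifts and turns the commanded pose from where the row before left it, along the tool's axes as they then stand; what a row does not reach is not made up. A row lasts 1/10 s, in which the tool goes at most 50 mm and 8.59 degrees, less where a joint would pass 70% of its speed; a pose out of reach is approached as far as the arm can. A call is refused whole if a number of a shift passes 5 or a number of a turn 8.59, either way. A call with a gripper value outside its range is refused whole. The fingers move at their own pace and stop on an object; the grip force is fixed at half the most. Time passes only in rows, so rows that do not move let the fingers close. It gives the time, the measured TCP pose, the force and the opening at its end, in the units of the state.
- read_state(): the state, without advancing time (a new reading comes with each control period).
- get_image(name): name is "scene" or "side" or "wrist"; returns a dict with "image" (400x640x3 uint8, red, green, blue), "mtx" (3x3 intrinsics, pixels), "extrinsics" (4x4, takes a point from camera to world coordinates). Camera axes: x right, y up, looking along -z (the intrinsics and any distortion apply to the point x, -y, -z); pixel columns grow to the right and rows downward; lengths in mm; the calibration is good to about 2 mm. The wrist camera is an equidistant fisheye: a pixel r from the principal point sees the ray r / f radians off the axis. A picture is of the moment at which its call begins. There is no depth.
- job_done(): hands the job in, once; it reports no verdict.
The state is a dict: "clock": time; "joints": joint angles; "joint_vel": joint speeds; "joint_efforts": joint torques, N m; "position": TCP position; "ee_rot": TCP orientation; "contact_force": force on the tool from outside, world axes, zero at the start; "wrist_torque": the same for the moment, N m; "gripper_width": finger opening in mm.
Only numpy, scipy, OpenCV 4.12 (cv2) and the standard library are available. Lean on these libraries where they do the work, as an engineer would, in place of code of your own. Each camera call takes 0.05 s, during which the arm holds its last target. There are 200 camera calls.

## Task

Take the wooden-headed pull pin out of its wooden stand and, with the gauge rod still fully in, push the pin down through the eye at the rod's end until its collar sits on the eye. Then pull the rod out by the pin alone, against its spring, until the pointer on the eye lines up with the brass marker beside it, and finish the program while still gripping the pin and holding the rod there, putting nothing down. Leave the jar, the tape roll and the glue bottle where they stand.

Things in the scene. Friction and masses are not known exactly. Their poses are not given: they have to be found in the camera images.
- pin_grip (a point): centre of the pull pin's wooden head, a square upright block 22 x 22 mm and 40 mm tall (x and y axes along its sides, z up). Below the head is a round steel collar 26 mm in diameter and 10 mm thick, then a round steel shank 10 mm in diameter and 32 mm long with a pointed foot. The pin (about 70 g, loose) starts upright in its stand, the collar on the stand's top; lift it at least 40 mm to draw it clear.
- pin_tip (a point): lower end of the pull pin's shank, on the pin's axis, 32 mm below the underside of the collar and 62 mm below the centre of the head; z points up the pin.
- stand: fixed wooden block 64 x 64 x 42 mm with a 14 mm hole 36 mm deep in the middle of its top, in which the pin starts; origin at the centre of its underside. It may be to the left or the right of the gauge.
- gauge: fixed sheet-length gauge: a grey base 350 x 80 x 10 mm on the table with a steel tube (22 mm in diameter, axis 45 mm above the table) clamped above it, its clamps reaching 58 mm above the table. Its x axis (level) is the direction in which the rod is pulled out, z up; origin on the table below the tube's open end. The base reaches from x -155 to +195 mm and y -50 to +30 mm.
- eye (a point): centre of the upper mouth of the eye: a vertical 14 mm through hole in a steel plate 38 x 38 x 14 mm at the end of the sprung rod. The mouth is 52 mm above the table; the plate's underside is 38 mm above the table and the base below it 10 mm. Axes as the gauge: x along the pull, z up. With the rod fully in it lies 45 mm in x from the gauge's origin, over the rod's axis.
- pointer (a point): tip of the small steel pointer that sticks out sideways from the eye plate towards the marker, level with the hole's centre along the pull; moves with the rod; 47 mm above the table.
- marker_top (a point): top of the upright brass fin (4 mm thick along the pull, 10 mm wide) of the length marker, fixed on the gauge's base beside the rod's path (38 mm to the -y side of the rod's axis), 47 mm above the table. Axes as the gauge: x along the pull. It stands 50 to 100 mm further along the pull than the pointer at the start.
- rod_body (a joint): how far the rod is pulled out of the tube, m: 0 fully in (as it starts), 0.125 fully out. The inner spring pulls it back in with about 2 N at 0 and 6 N at 0.1; it stays out only while held.
- jar: bystander: loose amber jar 60 mm in diameter, 75 mm tall; origin under its centre
- tape: bystander: loose tape roll lying flat, 90 mm in diameter, 30 mm tall; origin under its centre
- glue: bystander: loose white glue bottle 40 mm in diameter, 100 mm tall; origin under its centre

How it is judged (in metres and radians):
On the way:
1. the pin is down through the eye while the rod is still in (z of pin_tip in the frame of eye below -0.024 m and horizontal distance between pin_tip and eye below 0.01 m and value of joint rod_body below 0.015 m), for 0.2 s.
At the end, for the whole second after the job is handed in: The pointer is within 4 mm of the marker along the pull and at rest, the pin's tip is at least 22 mm below the eye's mouth and within 12 mm of its axis, the fingers grip the pin, the pin bears on the eye with more than 1.5 N, and neither fingers nor arm touch the rod (x of pointer in the frame of marker_top between -0.004 and 0.004 m and velocity of joint rod_body between -0.01 and 0.01 m/s and z of pin_tip in the frame of eye below -0.022 m and horizontal distance between pin_tip and eye below 0.012 m and contact force between the fingers and pin above 2 N and contact force between pin and rod_body above 1.5 N and contact force between each of the arm, the fingers and rod_body below 0.5 N); the arm keeps its last pose, push and grip.
It fails at once if the gripper pushes or pulls the rod itself instead of using the pin (contact force between any of the fingers, the arm and rod_body above 3 N).
It fails at once if a bystander is disturbed (distance of any of jar, tape, glue from where it was at the start of the episode above 0.03 m).
It also fails if it takes over 48 s, if anything falls off the work surface, if the arm or the gripper's body presses on something with over 40 N, if the wrist force passes 120 N, or if a joint passes its speed limit or range.

## Working session

There is one attempt and no reset: what is moved stays moved. The work goes in short steps, Python scripts to look and compute and a tool call to move; the robot and the scene stay as the last step left them, time stands still between calls to the robot, and variables do not carry over. Pictures are saved under pics/ and viewed, about 8 in all and at most 12, crops included, and the job is handed in when it is done.

Besides the shell and the picture viewer there is one more tool, called after "Call:" as name(argument=value, ...) on one line, values as JSON. servo_tool: Moves the arm, as the interface text tells. Its arguments: {"type":"object","properties":{"rows":{"type":"array","items":{"type":"array","items":{"type":"number"}}}},"required":["rows"]}

```bash
mkdir -p pics; cat > h.py <<'E'
from bench import *
import numpy as np, cv2
def grab(n,f):
    d=get_image(n); cv2.imwrite(f'pics/{f}.png',d['image'][:,:,::-1]); np.savez(f'pics/{f}.npz',**{k:np.array(d[k]) for k in d if k in('image','mtx','extrinsics')},dist=np.array(d.get('distortion',[0]),dtype=object)); return d
def ray(d,u,v,fish=False):
    K=np.array(d['mtx']);E=np.array(d['extrinsics'])
    a=(u-K[0,2])/K[0,0];b=(v-K[1,2])/K[1,1]
    if fish:
        t=np.hypot(a,b);s=np.sin(t)/max(t,1e-9);r=np.array([a*s,-b*s,-np.cos(t)])
    else: r=np.array([a,-b,-1.])
    r=E[:3,:3]@r
    return E[:3,3],r/np.linalg.norm(r)
def onz(d,u,v,z,fish=False):
    o,r=ray(d,u,v,fish); return o+r*(z-o[2])/r[2]
def proj(d,p,fish=False):
    K=np.array(d['mtx']);E=np.array(d['extrinsics']);q=E[:3,:3].T@(np.array(p)-E[:3,3]);x,y,z=q[0],-q[1],-q[2]
    if fish:
        h=np.hypot(x,y);t=np.arctan2(h,z);x,y,z=x/h*t,y/h*t,1
    return np.array([K[0,0]*x/z+K[0,2],K[1,1]*y/z+K[1,2]])
def load(f): return np.load(f'pics/{f}.npz',allow_pickle=True)
E
python3 - <<'E'
from h import *
for n in('scene','side','wrist'):
    d=grab(n,n+'0');print(n,[k for k in d],d['mtx'],np.round(d['extrinsics'],3))
a=np.hstack([cv2.imread(f'pics/{n}0.png') for n in('scene','side')])
print(read_state())
E
```

```text
scene ['image', 'mtx', 'extrinsics'] [[452.68678307   0.         326.00685365]
 [  0.         452.68678307 197.27697026]
 [  0.           0.           1.        ]] [[ 4.840000e-01 -4.880000e-01  7.270000e-01  1.391296e+03]
 [ 8.750000e-01  2.760000e-01 -3.970000e-01 -4.568080e+02]
 [-7.000000e-03  8.280000e-01  5.610000e-01  6.858810e+02]
 [ 0.000000e+00  0.000000e+00  0.000000e+00  1.000000e+00]]
side ['image', 'mtx', 'extrinsics'] [[395.71284809   0.         321.4274815 ]
 [  0.         395.71284809 202.86860991]
 [  0.           0.           1.        ]] [[-8.91000e-01  3.40000e-01 -3.00000e-01  3.01762e+02]
 [-4.53000e-01 -6.63000e-01  5.96000e-01  4.84547e+02]
 [ 3.00000e-03  6.67000e-01  7.45000e-01  7.09200e+02]
 [ 0.00000e+00  0.00000e+00  0.00000e+00  1.00000e+00]]
wrist ['image', 'mtx', 'extrinsics'] [[309.70691629   0.         317.64015971]
 [  0.         309.70691629 204.08417912]
 [  0.           0.           1.        ]] [[-2.44000e-01 -9.19000e-01 -3.09000e-01  7.30030e+01]
 [ 9.70000e-01 -2.31000e-01 -8.00000e-02 -6.25248e+02]
 [ 2.00000e-03 -3.19000e-01  9.48000e-01  3.71137e+02]
 [ 0.00000e+00  0.00000e+00  0.00000e+00  1.00000e+00]]
{'clock': 0.15, 'joints': array([-1.06541518e+00,  3.85334950e-01,  6.95486215e-03, -3.44562196e-04,
       -1.19401648e+00, -2.58601894e-01]), 'joint_vel': array([ 0.00040154, -0.00208617,  0.00531567,  0.00157782, -0.00148606,
        0.00069884]), 'joint_efforts': array([ 6.93902211e-05, -3.92677295e+01,  1.88581198e+01,  4.18862611e+00,
       -3.40296494e-03, -8.21928296e-06]), 'position': array([ 152.57506251, -605.61200199,  215.9070818 ]), 'ee_rot': array([-1.23013692e-01,  9.92404638e-01,  8.02147225e-04, -1.49656885e-04]), 'contact_force': array([-0.06916989, -0.22431494, -0.8058345 ]), 'wrist_torque': array([ 0.00531659,  0.04558785, -0.02015939]), 'gripper_width': 85.3233816144046}
```

View pics/scene0.png

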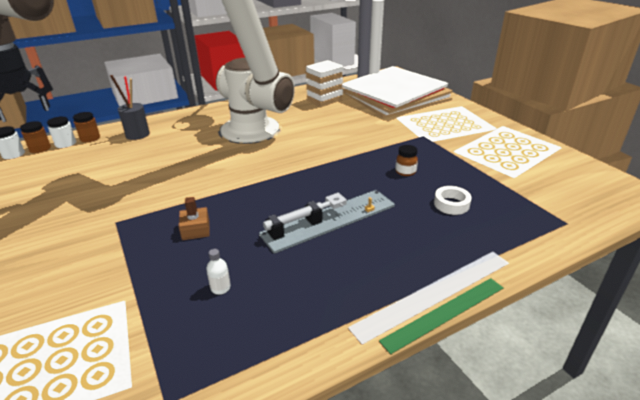

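View pics/side0.png

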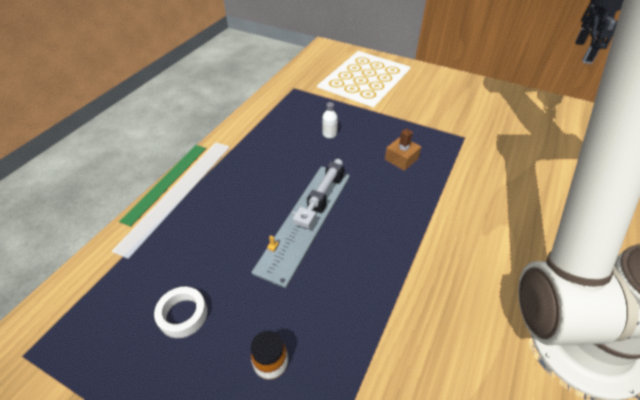

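The scene view shows the stand at about (194,225) with the pin head at (191,203), the eye at (337,199), the marker at (370,206) and the glue at (218,273). The side view shows the stand at (403,152), the eye at (305,217) and the marker at (273,243). Next I'll zoom in on both.

```bash
python3 - <<'E'
from h import *
s=cv2.imread('pics/scene0.png');t=cv2.imread('pics/side0.png')
a=cv2.resize(s[185:255,170:400],None,fx=3.47,fy=3.47,interpolation=cv2.INTER_CUBIC)
b=cv2.resize(t[120:290,240:430],None,fx=2,fy=2,interpolation=cv2.INTER_CUBIC)
c=np.zeros((a.shape[0]+b.shape[0],max(a.shape[1],b.shape[1]),3),np.uint8);c[:a.shape[0],:a.shape[1]]=a;c[a.shape[0]:,:b.shape[1]]=b
cv2.imwrite('pics/z1.png',c);print(c.shape,a.shape)
S=load('scene0');T=load('side0')
def tri(p,q):
    o1,r1=ray(S,*p);o2,r2=ray(T,*q)
    x=np.linalg.lstsq(np.c_[r1,-r2],o2-o1,rcond=None)[0]
    A,B=o1+r1*x[0],o2+r2*x[1];return (A+B)/2,np.linalg.norm(A-B)
print('pin',tri((191,203),(406,137)));print('eye',tri((337,199),(305,215)));print('mk',tri((370,205),(273,241)))
print('eye z',onz(S,337,199,52),onz(T,305,215,52),'glue',onz(S,219,292,0),onz(T,330,138,0))
E
```

```text
(583, 798, 3) (243, 798, 3)
pin (array([ 467.80796706, -315.44811655,   78.43446173]), np.float64(0.8906682521959137))
eye (array([585.11319859,  10.15076727,  51.6382052 ]), np.float64(9.019015835906437))
mk (array([621.00172221,  86.58059995,  28.20012979]), np.float64(7.551083438126409))
eye z [589.90820847  12.30290127  52.        ] [582.60666409   6.27118394  52.        ] glue [ 699.39442575 -332.69397972    0.        ] [ 677.7924493  -313.25048042    0.        ]
```

View pics/z1.png

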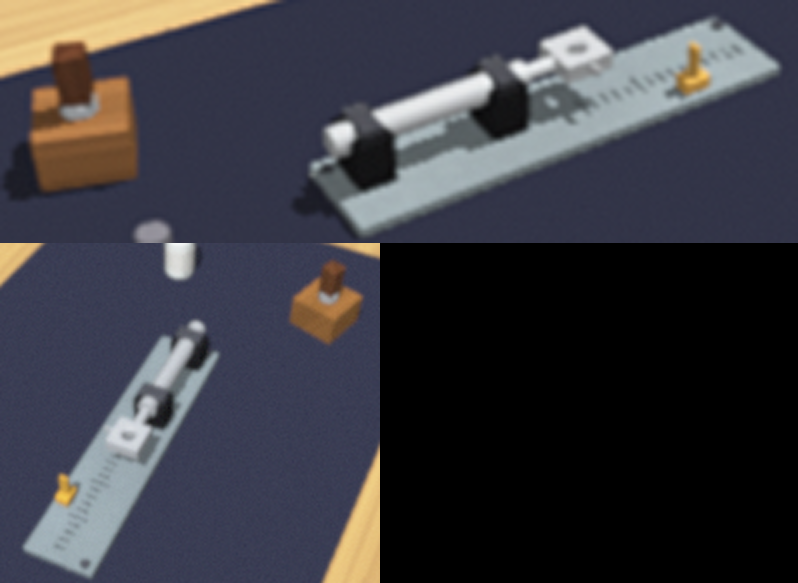

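```bash
cat >> h.py <<'E'
def tri(S,p,T,q):
    o1,r1=ray(S,*p);o2,r2=ray(T,*q)
    x=np.linalg.lstsq(np.c_[r1,-r2],o2-o1,rcond=None)[0]
    A,B=o1+r1*x[0],o2+r2*x[1];return np.round((A+B)/2,1),round(np.linalg.norm(A-B),1)
E
python3 - <<'E'
from h import *
S=load('scene0');T=load('side0')
a=lambda u,v:(170+u/3.47,185+v/3.47)
b=lambda u,v:(240+u/2,120+(v-243)/2)
for n,p,q in(('pin',a(72,73),b(333,279)),('eye',a(578,48),b(128,435)),('mk',a(694,45),b(64,476))): print(n,tri(S,p,T,q))
print('eye',onz(S,*a(578,48),52),onz(T,*b(128,435),52),'mk',onz(S,*a(694,45),47),onz(T,*b(64,476),47))
print('cornS',np.round([onz(S,*a(*p),10)[:2] for p in((310,168),(360,230),(780,66),(715,16))],0))
print('cornT',np.round([onz(T,*b(*p),10)[:2] for p in((163,338),(23,548),(92,577),(218,352))],0))
print('stand top S',np.round([onz(S,*a(*p),42)[:2] for p in((32,92),(38,137),(133,125),(128,80))],0))
print('stand top T',np.round([onz(T,*b(*p),42)[:2] for p in((296,300),(330,322),(362,298),(330,280))],0))
E
```

```text
pin (array([ 467.7, -318.5,   71.8]), np.float64(4.0))
eye (array([585. ,  11.2,  50.9]), np.float64(5.0))
mk (array([619.1,  88.1,  47.7]), np.float64(5.1))
eye [588.74604755  11.74348531  52.        ] [583.1808904    9.74511005  52.        ] mk [620.34305603  90.35943432  47.        ] [618.0029575   85.55821211  47.        ]
cornS [[ 572. -191.]
 [ 648. -187.]
 [ 631.  163.]
 [ 550.  159.]]
cornT [[ 639. -184.]
 [ 624.  161.]
 [ 545.  158.]
 [ 565. -193.]]
stand top S [[ 435. -342.]
 [ 489. -351.]
 [ 508. -291.]
 [ 454. -278.]]
stand top T [[ 503. -296.]
 [ 450. -276.]
 [ 429. -339.]
 [ 478. -355.]]
```

The pin head measures about (468, -317, 72), which matches the expected height of 72. The eye is at about (586, 11) and the marker at about (619, 88). The pull direction is about 93° from world x. I'll move above the pin.

Call:
servo_tool(rows=[[1,-3.77,2.04,0.36,0,0,0],[1,-3.77,2.04,0.36,0,0,0],[1,-3.77,2.04,0.36,0,0,0],[1,-3.77,2.04,0.36,0,0,0],[1,-3.77,2.04,0.36,0,0,0],[1,-3.77,2.04,0.36,0,0,0],[1,-3.77,2.04,0.36,0,0,0],[1,-3.77,2.04,0.36,0,0,0],[1,-3.77,2.04,0.36,0,0,0],[1,-3.77,2.04,0.36,0,0,0],[1,0,0,0,0,0,0],[1,0,0,0,0,0,0]])

```text
clock: 1.35
position: [468.8, -315.2, 180.1]
ee_rot: [-0.124, 0.992, 0.0, -0.001]
contact_force: [1.3, 0.4, -1.2]
gripper_width: 85.6
```

Call:
servo_tool(rows=[[1,0,0,0,0,0,7.75],[1,0,0,0,0,0,7.75],[1,0,0,0,0,0,7.75],[1,0,0,0,0,0,7.75],[1,0,0,0,0,0,0],[1,0,0,0,0,0,0]])

```text
clock: 1.95
position: [467.7, -316.8, 180.8]
ee_rot: [0.146, 0.989, 0.0, -0.0]
contact_force: [0.1, -0.9, 0.5]
gripper_width: 85.8
```

```bash
python3 - <<'E'
from h import *
s=read_state();print(s['clock'],s['position'],s['ee_rot'])
d=grab('wrist','w1');g=grab('scene','scene1');grab('side','side1')
print(proj(d,[468,-317,92],True),proj(g,[468,-317,72]))
E
```

```text
1.95 [ 467.66541941 -316.81021801  180.78151132] [ 1.45955488e-01  9.89291156e-01  9.84161817e-06 -5.52542266e-05]
[316.7714515  204.71426051] [190.68516443 205.34620235]
```

View pics/w1.png

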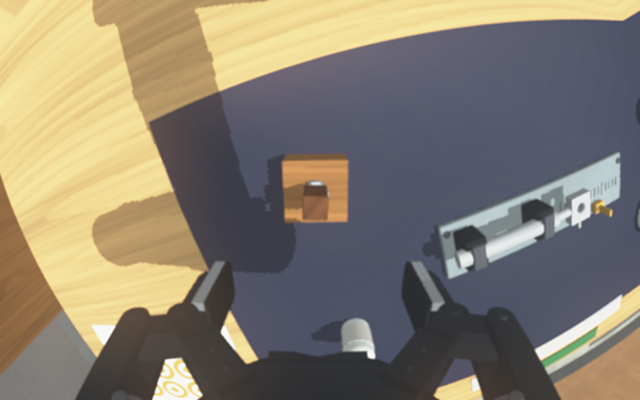

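The wrist view shows the head's top face at about (316,207), against a predicted (317,205). The head and stand are square to the jaws. The gauge is at the right, with the eye at (580,207) and the marker at (602,209). I'll refine these by mask.

```bash
python3 - <<'E'
from h import *
d=load('w1');im=d['image'][:,:,::-1].copy()
print(im[200:216:8,316],im[188,316],im[215,340])
c=cv2.resize(im[140:240,270:360],None,fx=5,fy=5,interpolation=cv2.INTER_CUBIC)
e=cv2.resize(im[140:240,540:640],None,fx=4,fy=4,interpolation=cv2.INTER_CUBIC)
o=np.zeros((500,800,3),np.uint8);o[:,:400]=c[:,:400];o[:400,400:]=e;cv2.imwrite('pics/z2.png',o)
E
```

```text
[[ 69  95 139]
 [ 71 100 149]] [49 64 89] [100 161 220]
```

View pics/z2.png

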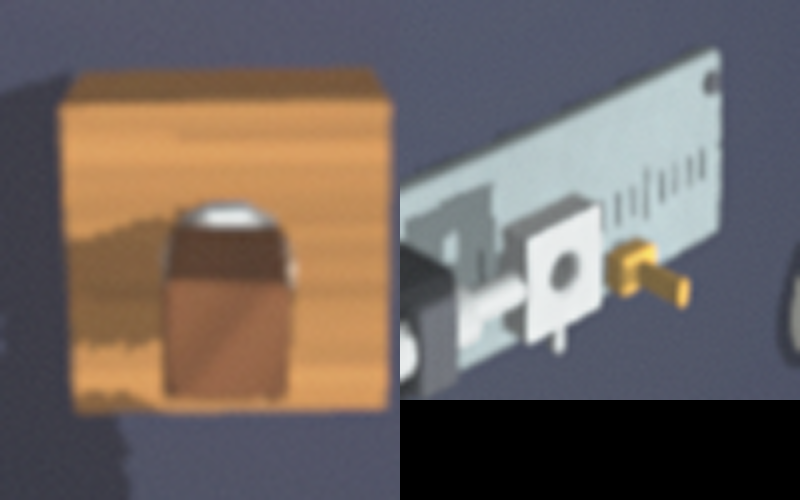

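```bash
python3 - <<'E'
from h import *
d=load('w1')
P=lambda u,v:onz(d,270+u/5,140+v/5,92,True)
c=[P(165,280),P(290,282),P(287,398),P(165,395)];print(np.round(c,1),np.mean(c,0))
for a,b in((0,1),(3,2),(0,3),(1,2)): v=c[b]-c[a];print(np.linalg.norm(v),np.degrees(np.arctan2(v[1],v[0])))
E_=lambda u,v,z:onz(d,540+(u-400)/4,140+v/4,z,True)
print('eye',E_(565,270,52),'ptr',E_(560,350,47),'mk',E_(683,280,47))
E
```

```text
[[ 457.5 -325.7   92. ]
 [ 463.7 -306.    92. ]
 [ 483.3 -312.2   92. ]
 [ 476.9 -331.9   92. ]] [ 470.34811653 -318.95258164   92.        ]
20.636549876263324 72.26326496406571
20.67070453953329 71.73010032596493
20.365892326806794 -17.64659597984596
20.558318848883427 -17.554745011486766
eye [584.3114416    7.96656926  52.        ] ptr [617.98218138  13.13740012  47.        ] mk [614.3165036  86.4354906  47.       ]
```

Call:
servo_tool(rows=[[1,-0.2,-0.1,2.0,0,0,1],[1,0,0,3.5,0,0,0],[1,0,0,3.5,0,0,0],[1,0,0,1.6,0,0,0],[1,0,0,0.7,0,0,0],[1,0,0,0,0,0,0],[0.4,0,0,0,0,0,0],[0.1,0,0,0,0,0,0],[0,0,0,0,0,0,0],[0,0,0,0,0,0,0],[0,0,0,0,0,0,0],[0,0,0,0,0,0,0]])

```text
clock: 3.3
position: [470.4, -317.9, 68.5]
ee_rot: [0.155, 0.988, -0.0, 0.001]
contact_force: [-0.9, 0.8, 4.7]
gripper_width: 20.1
```

Call:
servo_tool(rows=[[0,0,0,0,0,0,0],[0,0,0,0,0,0,0],[0,0,0,0,0,0,0],[0,0,0,0,0,0,0]])

```text
clock: 3.7
position: [470.5, -318.0, 68.5]
ee_rot: [0.155, 0.988, -0.0, 0.001]
contact_force: [-1.1, -0.2, 5.4]
gripper_width: 19.9
```

Call:
servo_tool(rows=[[0,0,0,-1.0,0,0,0],[0,0,0,-3.0,0,0,0],[0,0,0,-3.2,0,0,0],[0,0,0,-1.0,0,0,0],[0,0,0,0,0,0,0]])

```text
clock: 4.2
position: [470.9, -317.8, 151.3]
ee_rot: [0.155, 0.988, -0.0, 0.002]
contact_force: [0.6, -1.1, -0.9]
gripper_width: 19.9
```

Call:
servo_tool(rows=[[0,-0.09,1.5,0,0,0,0],[0,-0.09,3,0,0,0,0],[0,-0.09,4,0,0,0,0],[0,-0.09,4,0,0,0,0],[0,-0.09,4,0,0,0,0],[0,-0.09,4,0,0,0,0],[0,-0.09,4,0,0,0,0],[0,-0.09,4,0,0,0,0],[0,-0.09,4,0,0,0,0],[0,-0.05,2.2,0,0,0,0],[0,0,0,0,0,0,0],[0,0,0,0,0,0,0]])

```text
clock: 5.4
position: [583.4, 10.7, 147.8]
ee_rot: [0.155, 0.988, -0.001, -0.002]
contact_force: [-0.1, 0.1, -1.0]
gripper_width: 20.0
```

```bash
python3 - <<'E'
from h import *
s=read_state();print(s['clock'],s['position'],s['ee_rot'],s['gripper_width'],s['contact_force'])
d=grab('wrist','w2');g=grab('scene','s2');t=grab('side','t2')
p=s['position'];
print([proj(g,p-[0,0,58]),proj(t,p-[0,0,58]),proj(d,p-[0,0,58],True)])
o=np.zeros((600,800,3),np.uint8)
def crop(d,c,n,f):
    u,v=map(int,c);return cv2.resize(np.ascontiguousarray(d['image'][v-n:v+n,u-n:u+n,::-1]),(2*n*f,2*n*f),interpolation=cv2.INTER_CUBIC)
W=cv2.resize(np.ascontiguousarray(d['image'][130:270,240:400,::-1]),None,fx=2.5,fy=2.5,interpolation=cv2.INTER_CUBIC)
a=crop(g,(337,190),35,5);b=crop(t,(304,205),35,5)
o[:350,:350]=a;o[:350,400:750]=b;o[350:600,0:640]=cv2.resize(np.ascontiguousarray(d['image'][140:265,160:480,::-1]),None,fx=2,fy=2)
cv2.imwrite('pics/z3.png',o)
E
```

```text
5.4 [583.43930571  10.6992505  147.80647075] [ 1.54674515e-01  9.87963544e-01 -6.10502992e-04 -1.85925771e-03] 19.99606098009899 [-0.0886398   0.13943222 -0.96340745]
[array([335.21396631, 185.11303709]), array([303.13978399, 204.65850844]), array([316.95510782, 217.92025425])]
```

View pics/z3.png

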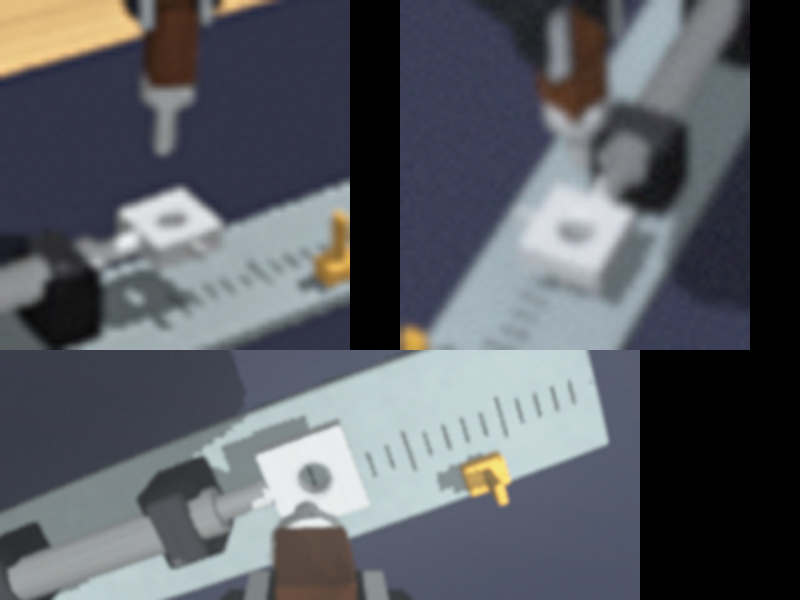

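The views show the pin upright in the fingers. In the scene view the tip is at (334.4,186) and the eye at (336.4,198.6). In the side view they are at (304.6,203.6) and (304.4,216.2). In the wrist view the eye is at (317.5,204) and the pin covers nothing of it.

```bash
python3 - <<'E'
from h import *
S,T,W=load('s2'),load('t2'),load('w2')
for n,d,t,e in(('S',S,(334.4,185.8),(336.4,198.6)),('T',T,(304.6,203.8),(304.4,216.2))):
    a=onz(d,*t,89.8);b=onz(d,*e,52);print(n,a.round(1),b.round(1),(b-a).round(1))
print('tip',tri(S,(334.4,185.8),T,(304.6,203.8)),'eye',tri(S,(336.4,198.6),T,(304.4,216.2)))
print('W eye',onz(W,317.5,204,52,True).round(1))
# rod/gauge line in wrist view: tube & marks
w=lambda u,v,z:onz(W,160+u/2,140+(v-350)/2,z,True).round(1)
print('mk top',w(504,500,47),'mk foot',w(487,470,20),'plate corners',w(257,460,52),w(336,423,52),w(368,505,52))
E
```

```text
S [585.2   7.4  89.8] [587.6  11.9  52. ] [  2.5   4.5 -37.8]
T [581.9   7.2  89.8] [582.1   9.8  52. ] [  0.3   2.7 -37.8]
tip (array([582.8,   7.5,  88.9]), np.float64(2.2)) eye (array([583.9,  11.3,  50.9]), np.float64(5.0))
W eye [585.2  10.5  52. ]
mk top [623.1  88.8  47. ] mk foot [617.1  89.1  20. ] plate corners [570.  -10.5  52. ] [564.9  26.2  52. ] [604.   28.7  52. ]
```

Call:
servo_tool(rows=[[0,-0.02,0.38,0.6,0,0,0],[0,0,0,1.3,0,0,0],[0,0,0,1.0,0,0,0],[0,0,0,0.3,0,0,0],[0,0,0,0,0,0,0],[0,0,0,0,0,0,0]])

```text
clock: 6.15
position: [586.3, 13.5, 117.8]
ee_rot: [0.155, 0.988, -0.0, 0.0]
contact_force: [-0.6, 0.6, -0.9]
gripper_width: 19.8
```

```bash
python3 - <<'E'
from h import *
s=read_state();print(s['clock'],s['position'],s['contact_force'])
d=grab('wrist','w3');g=grab('scene','s3');t=grab('side','t3')
o=np.zeros((600,800,3),np.uint8)
def crop(d,x,y,w,h,f): return cv2.resize(np.ascontiguousarray(d['image'][y:y+h,x:x+w,::-1]),None,fx=f,fy=f,interpolation=cv2.INTER_CUBIC)
o[:350,:400]=crop(g,312,170,50,44,8)[:350];o[:350,400:800]=crop(t,280,185,50,44,8)[:350]
o[350:600,:800]=crop(d,240,160,160,50,5)
cv2.imwrite('pics/z4.png',o)
E
```

```text
6.15 [586.26593718  13.48178233 117.7605021 ] [-0.632849    0.57919674 -0.92750236]
```

View pics/z4.png

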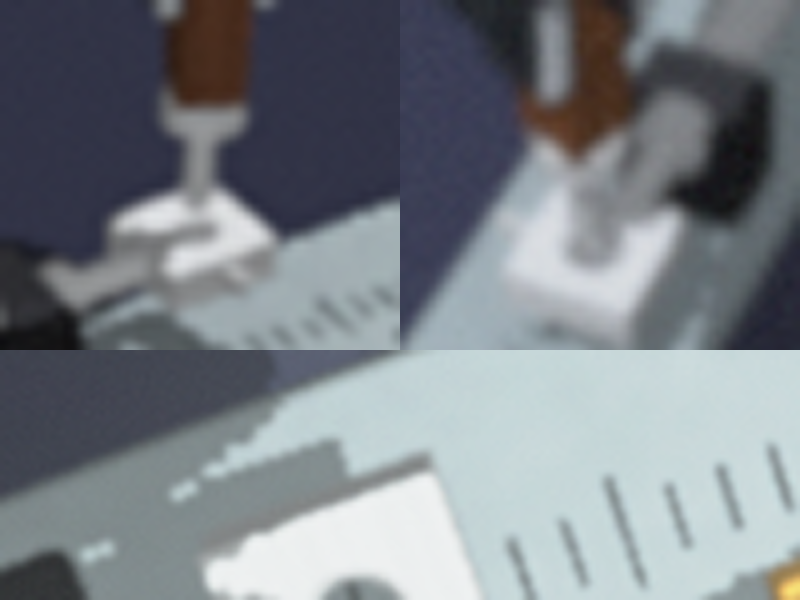

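The scene view shows the tip at about (337,196), just above the hole at (336.4,198.6). In the side view the shank runs into the hole at about (304,216).

```bash
python3 - <<'E'
from h import *
S,T=load('s3'),load('t3')
for n,d,e in(('S',S,(336.4,198.6)),('T',T,(304.4,216.2))):
    b=onz(d,*e,52)
    for h in(5,8,11): print(n,h,'tip if centred',proj(d,b+[0,0,h]), 'dx,dy+2mm', proj(d,b+[2,0,h])-proj(d,b+[0,0,h]),proj(d,b+[0,2,h])-proj(d,b+[0,0,h]))
print(onz(S,337,196,59.8)-onz(S,336.4,198.6,52))
E
```

```text
S 5 tip if centred [336.41255345 196.93387943] dx,dy+2mm [0.40396664 0.39368754] [ 0.69802369 -0.22213257]
S 8 tip if centred [336.42011566 195.93020724] dx,dy+2mm [0.40458337 0.3929762 ] [ 0.69906494 -0.22175493]
S 11 tip if centred [336.4277006  194.92351864] dx,dy+2mm [0.40520198 0.3922588 ] [ 0.70010929 -0.22137401]
T 5 tip if centred [304.33326079 214.7096859 ] dx,dy+2mm [-0.81454064 -0.32320141] [-0.44522419  0.63245637]
T 8 tip if centred [304.29293681 213.80923499] dx,dy+2mm [-0.81664991 -0.32341403] [-0.44645172  0.632856  ]
T 11 tip if centred [304.25240047 212.90404189] dx,dy+2mm [-0.81877012 -0.32362441] [-0.44768602  0.63325107]
[0.71799628 1.24471535 7.8       ]
```

Call:
servo_tool(rows=[[0,0.04,-0.08,0,0,0,0],[0,0,0,0.3,0,0,0],[0,0,0,0.4,0,0,0],[0,0,0,0.3,0,0,0],[0,0,0,0.2,0,0,0],[0,0,0,0,0,0,0]])

```text
clock: 6.9
position: [585.1, 12.8, 105.2]
ee_rot: [0.155, 0.988, -0.0, -0.0]
contact_force: [-0.2, 0.1, -1.1]
gripper_width: 20.2
```

Call:
servo_tool(rows=[[0,0,0,0.4,0,0,0],[0,0,0,0.4,0,0,0],[0,0,0,0.4,0,0,0],[0,0,0,0.4,0,0,0],[0,0,0,0.4,0,0,0],[0,0,0,0,0,0,0]])

```text
clock: 7.5
position: [584.9, 12.8, 84.9]
ee_rot: [0.155, 0.988, -0.0, -0.001]
contact_force: [-0.3, 0.5, -1.6]
gripper_width: 20.1
```

Call:
servo_tool(rows=[[0,0,0,0.3,0,0,0],[0,0,0,0.2,0,0,0],[0,0,0,0.1,0,0,0],[0,0,0,0,0,0,0]])

```text
clock: 7.9
position: [585.3, 12.9, 79.6]
ee_rot: [0.155, 0.988, -0.0, -0.0]
contact_force: [0.4, 0.6, -0.6]
gripper_width: 20.1
```

```bash
python3 - <<'E'
from h import *
s=read_state();print(s['clock'],s['position'],s['contact_force'])
d=grab('wrist','w4');g=grab('scene','s4');t=grab('side','t4')
o=np.zeros((600,800,3),np.uint8)
def crop(d,x,y,w,h,f): return cv2.resize(np.ascontiguousarray(d['image'][y:y+h,x:x+w,::-1]),None,fx=f,fy=f,interpolation=cv2.INTER_CUBIC)
o[:300,:400]=crop(g,312,170,80,60,5);o[:300,400:800]=crop(t,255,190,80,60,5)
o[300:600,:800]=crop(d,240,150,200,75,4)
cv2.imwrite('pics/z5.png',o)
E
```

```text
7.9 [585.32819588  12.87601188  79.57849727] [ 0.41237613  0.62377586 -0.55340649]
```

View pics/z5.png

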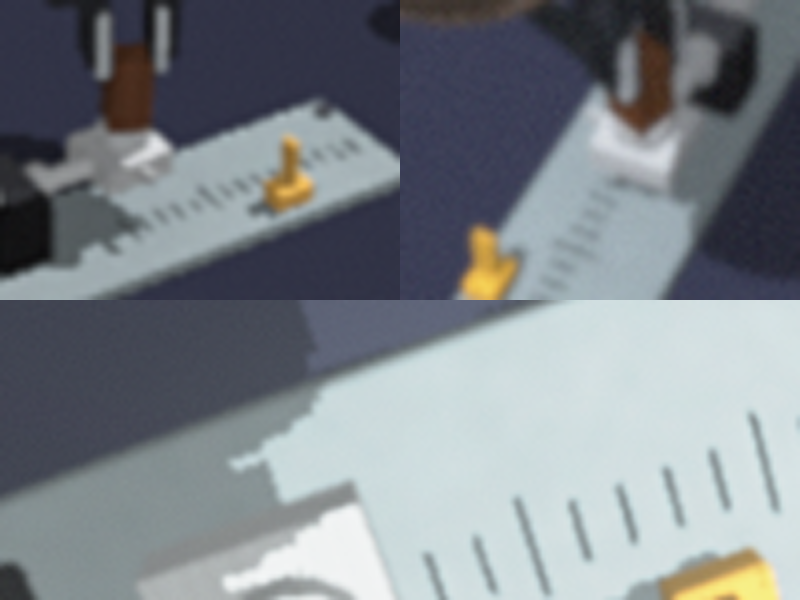

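The pin is deep in the eye, the collar is almost on the plate and the plate hasn't moved. I'll seat it and watch the force.

Call:
servo_tool(rows=[[0,0,0,0.1,0,0,0],[0,0,0,0,0,0,0]])

```text
clock: 8.25
position: [585.5, 12.9, 78.7]
ee_rot: [0.155, 0.988, 0.0, 0.0]
contact_force: [0.4, 0.2, -0.6]
gripper_width: 20.0
```

Call:
servo_tool(rows=[[0,0,0,0.07,0,0,0],[0,0,0,0,0,0,0],[0,0,0,0,0,0,0]])

```text
clock: 8.55
position: [585.6, 12.9, 78.6]
ee_rot: [0.155, 0.988, 0.0, 0.0]
contact_force: [-0.9, -0.2, 3.8]
gripper_width: 19.9
```

Seated, with about 4 N of contact at TCP z 78.6. Now I'll pull most of the way.

Call:
servo_tool(rows=[[0,0.11,0.28,0,0,0,0],[0,0.25,0.65,0,0,0,0],[0,0.36,0.93,0,0,0,0],[0,0.36,0.93,0,0,0,0],[0,0.36,0.93,0,0,0,0],[0,0.36,0.93,0,0,0,0],[0,0.36,0.93,0,0,0,0],[0,0.25,0.65,0,0,0,0],[0,0.11,0.28,0,0,0,0],[0,0,0,0,0,0,0],[0,0,0,0,0,0,0]])

```text
clock: 9.65
position: [581.8, 83.0, 78.5]
ee_rot: [0.155, 0.988, -0.0, 0.001]
contact_force: [-0.4, -4.9, 5.0]
gripper_width: 20.3
```

```bash
python3 - <<'E'
from h import *
s=read_state();print(s['clock'],s['position'],s['contact_force'],s['gripper_width'])
d=grab('wrist','w5');g=grab('scene','s5');t=grab('side','t5')
o=np.zeros((600,800,3),np.uint8)
def crop(d,x,y,w,h,f): return cv2.resize(np.ascontiguousarray(d['image'][y:y+h,x:x+w,::-1]),None,fx=f,fy=f,interpolation=cv2.INTER_CUBIC)
o[:320,:400]=crop(g,345,180,50,40,8);o[:320,400:800]=crop(t,255,220,50,40,8)
o[320:600,:800]=crop(d,200,150,240,84,3.3334)
cv2.imwrite('pics/z6.png',o)
E
```

```text
9.65 [581.80028295  82.99264424  78.53808826] [-0.36838501 -4.88456438  5.03050453] 20.325818698067522
```

View pics/z6.png

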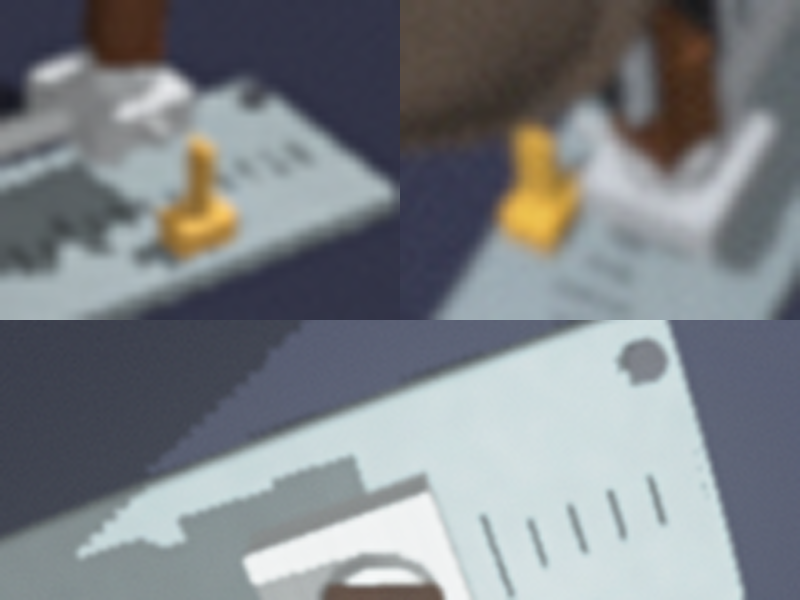

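The collar is seated, the rod is out and the spring pulls with about 4.9 N. In the scene view the pointer tip is at about (365,195) and the fin top at (370,198), so it's a few mm short. I'll compute the remainder from the plate corners, and view the wrist picture around the marker.

```bash
python3 - <<'E'
from h import *
A,B,S0,S,T=load('w2'),load('w5'),load('s2'),load('s5'),load('t5')
u=np.array([-.053,.9986,0])
a=[onz(A,288.5,195,52,1),onz(A,328,176.5,52,1)]
b=[onz(B,273.5,221.4,52,1),onz(B,329,201,52,1)]
for p,q in zip(a,b): print(p.round(1),q.round(1),'disp',round((q-p)@u,1))
print('plate edge dirs',[np.degrees(np.arctan2(*(v[1]-v[0])[1::-1])).round(1) for v in(a,b)],[np.linalg.norm(v[1]-v[0]).round(1) for v in (a,b)])
p=proj(B,[619,88,47],1);print('marker at wrist px',p)
def crop(d,x,y,w,h,f): return cv2.resize(np.ascontiguousarray(d['image'][y:y+h,x:x+w,::-1]),None,fx=f,fy=f,interpolation=cv2.INTER_CUBIC)
o=np.zeros((600,800,3),np.uint8)
o[:300,:400]=crop(S,352,182,25,19,16)[:300,:400]
o[:300,400:]=crop(T,263,228,25,19,16)[:300,:400]
o[300:,:]=crop(B,260,190,200,75,4)
cv2.imwrite('pics/z7.png',o)
E
```

```text
[570.  -10.5  52. ] [564.4  59.6  52. ] disp 70.4
[564.9  26.2  52. ] [562.1  97.3  52. ] disp 71.1
plate edge dirs [np.float64(98.0), np.float64(93.5)] [np.float64(37.1), np.float64(37.7)]
marker at wrist px [339.71603985 275.67592884]
```

View pics/z7.png

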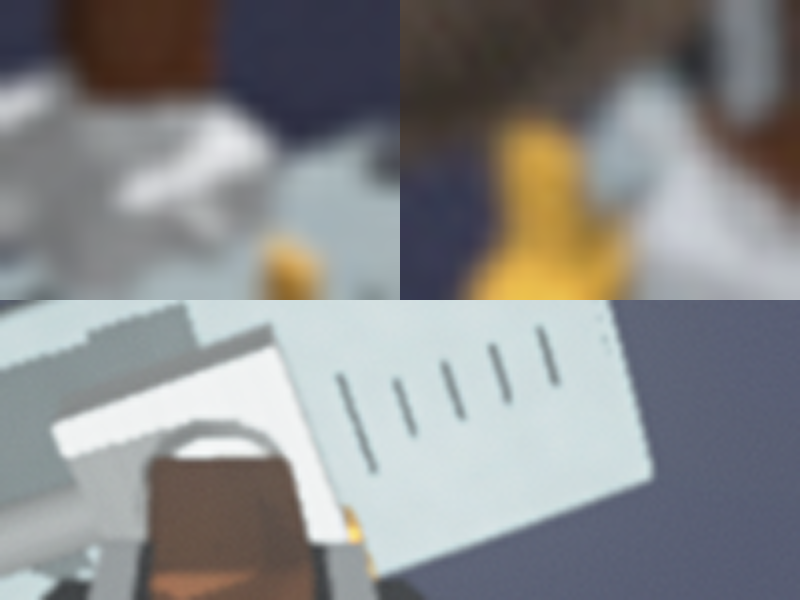

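```bash
python3 - <<'E'
from h import *
def crop(d,x,y,w,h,f): return cv2.resize(np.ascontiguousarray(d['image'][y:y+h,x:x+w,::-1]),None,fx=f,fy=f,interpolation=cv2.INTER_CUBIC)
o=np.zeros((600,800,3),np.uint8)
o[:300,:400]=crop(load('w2'),385,185,40,30,10)
o[:300,400:]=crop(load('w4'),395,200,50,38,8)[:300]
o[300:,:400]=crop(load('s2'),360,190,20,15,20)
o[300:,400:]=crop(load('t2'),262,230,20,15,20)
cv2.imwrite('pics/z8.png',o)
E
```

```text
(no output)
```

View pics/z8.png

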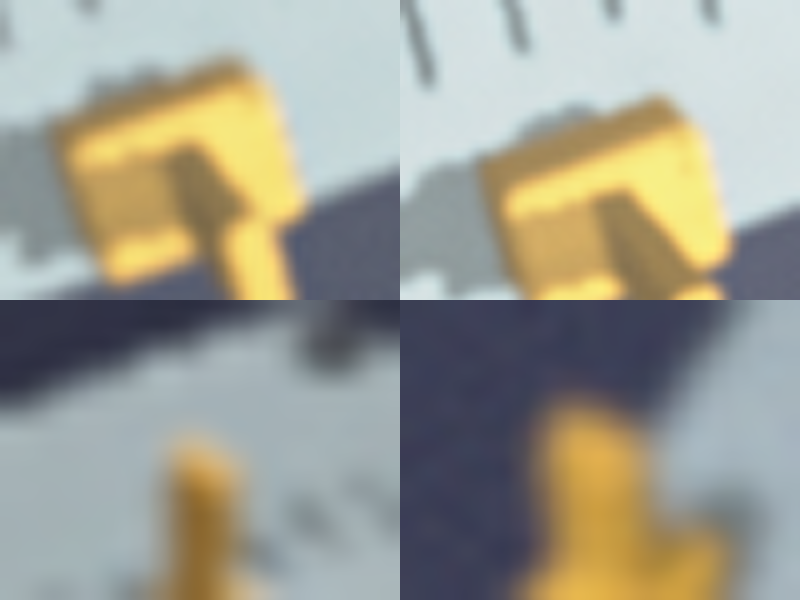

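```bash
python3 - <<'E'
from h import *
A,C,B,S,T,S0,T0=[load(x) for x in('w2','w4','w5','s2','t2','s2','t2')]
u=np.array([-.056,.9984,0]);n=np.array([.9984,.056,0])
f=lambda p:np.round([p@u,p@n],1)
z=lambda x,y:onz(B,260+x/4,190+(y-300)/4,52,1)
c=[z(52,430),z(272,347),z(343,540)]
for p in c: print('plate now',p.round(1),f(p))
print('edge angles',[np.degrees(np.arctan2(v[1],v[0])).round(1) for v in(c[1]-c[0],c[2]-c[1])])
print('eye now',f((c[0]+c[2])/2),f(c[1])-[19,-19])
print('eye start W',f(onz(A,317.5,204,52,1)))
print('mk W2',f(onz(A,410.2,207.2,47,1)),'W4',f(onz(C,432.1,235.4,47,1)))
print('S mk',f(onz(S,370.15,197.9,47)),'eye',f(onz(S,336.4,198.6,52)))
print('T mk',f(onz(T,271.5,236.25,47)),'eye',f(onz(T,304.4,216.2,52)))
print('mk tri',f(tri(S,(370.15,197.9),T,(271.5,236.25))[0]),'eye tri',f(tri(S,(336.4,198.6),T,(304.4,216.2))[0]))
E
```

```text
plate now [565.   59.1  52. ] [ 27.3 567.4]
plate now [562.4  96.5  52. ] [ 64.9 566.9]
plate now [598.   97.9  52. ] [ 64.2 602.5]
edge angles [np.float64(94.0), np.float64(2.1)]
eye now [ 45.8 584.9] [ 45.9 585.9]
eye start W [-22.3 584.8]
mk W2 [ 54.1 619.1] W4 [ 53.8 617.8]
S mk [ 56.  624.4] eye [-21.  587.4]
T mk [ 50.7 623.1] eye [-22.8 581.8]
mk tri [ 53.3 623.9] eye tri [-21.4 583.6]
```

Call:
servo_tool(rows=[[0,0.09,0.23,0,0,0,0],[0,0.09,0.24,0,0,0,0],[0,0.09,0.23,0,0,0,0],[0,0,0,0,0,0,0],[0,0,0,0,0,0,0],[0,0,0,0,0,0,0]])

```text
clock: 10.4
position: [581.4, 90.2, 78.5]
ee_rot: [0.155, 0.988, -0.0, 0.001]
contact_force: [0.2, -4.8, 5.6]
gripper_width: 20.0
```

```bash
python3 - <<'E'
from h import *
s=read_state();print(s['clock'],s['position'],s['contact_force'],s['gripper_width'])
d=grab('wrist','w6');g=grab('scene','s6');t=grab('side','t6')
def crop(d,x,y,w,h,f): return cv2.resize(np.ascontiguousarray(d['image'][y:y+h,x:x+w,::-1]),None,fx=f,fy=f,interpolation=cv2.INTER_CUBIC)
o=np.zeros((600,800,3),np.uint8)
o[:300,:400]=crop(g,355,183,25,19,16)[:300,:400]
o[:300,400:]=crop(t,257,226,25,19,16)[:300,:400]
o[300:,:]=crop(d,260,190,200,75,4)
cv2.imwrite('pics/z9.png',o)
E
```

```text
10.4 [581.39414408  90.20210801  78.53701388] [ 0.20396251 -4.7997077   5.5995525 ] 20.044745012979764
```

View pics/z9.png

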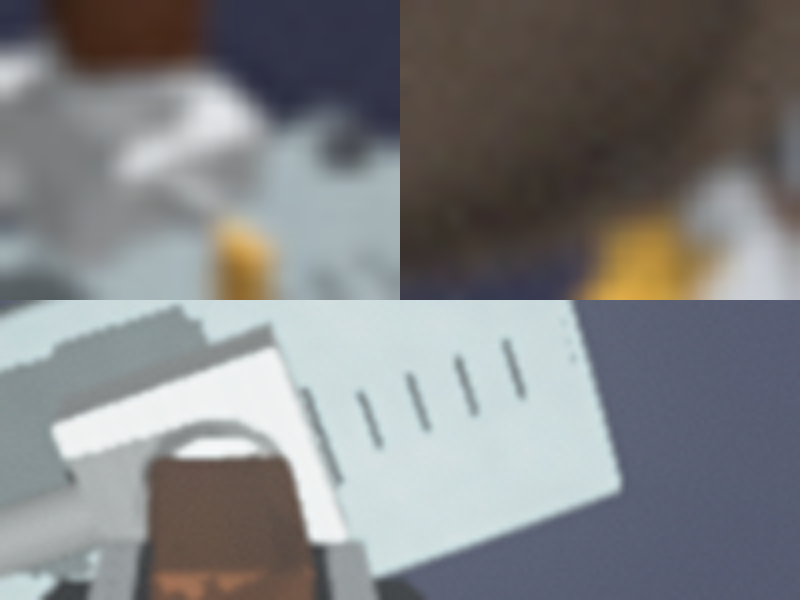

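The scene view shows the pointer bar running from (365.6,194.6) to (369,196.5) and pointing straight at the fin top at about (370.2,197.5). That leaves about 0.6 mm, well inside 4 mm. The spring still pulls at 4.8 N. I'll let it settle and hand in.

Call:
servo_tool(rows=[[0,0.01,0.03,0,0,0,0],[0,0,0,0,0,0,0],[0,0,0,0,0,0,0],[0,0,0,0,0,0,0]])

```text
clock: 10.95
position: [581.4, 90.4, 78.5]
ee_rot: [0.155, 0.988, -0.0, 0.001]
contact_force: [0.3, -5.5, 5.6]
gripper_width: 20.1
```

```bash
python3 - <<'E'
from h import *
s=read_state();print(s['clock'],s['position'],s['contact_force'],s['gripper_width'],abs(s['joint_vel']).max())
print(job_done())
E
```

```text
10.95 [581.35949407  90.43347748  78.54716651] [ 0.31714923 -5.48241148  5.57267404] 20.058120707080455 0.0008316092679074568
the job is handed in; nothing more can be done
None
```

I took the pin from its stand, seated it in the eye with the rod still in, and pulled the rod out about 76 mm by the pin alone. I handed in at 10.95 s, still gripping the pin and holding the rod. The hand-in gave no verdict.

- **Final state:** the arm was at rest, with about 5.5 N of pull along the rod, about 5.6 N of upward reaction at the wrist, and a grip opening of 20 mm.
- **Alignment:** in the last pictures the scene and wrist views put the pointer about 0.6–1.2 mm short of the marker, and I then pulled about 0.3 mm further. The side view disagreed, putting it about 2.4 mm past the marker. All of these are inside the 4 mm limit. I trusted the side view least.
- **Not checked:** I didn't take a closing picture of the jar, tape roll and glue bottle. No move was planned near them, and I saw no unexpected forces.

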